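# Clear the cooling rail and hang the glass carrier

### The job

First unhook the empty carrier (yellow grip) that blocks the middle of the cooling rail and stand it upright on the white square board. Then hook the carrier with the glass samples (blue grip) onto the rail at the green stretch, slide it along the rail to the red stretch and leave it hanging freely with its hook within the red. Never tip the glass carrier, and do not shift or knock over the other things on the bench.

Things in the scene. Friction and masses are not known exactly. Their poses are not given: they have to be found in the camera images.
- loaded: carrier with blue grip and three upright glass samples (tops at z = 42 mm), standing on the bench. Steel tray 64 x 60 mm, rim 16 mm high; a 5 x 24 mm stem in the tray at x = -22 mm rises to a hook that is open towards +x (see loaded_hook), grip block on top. About 0.25 kg. Origin: centre of the underside; z up.
- loaded_hook (a point): where the bar's axis lies in the hook when hung: 120 mm above the underside. Hook: inverted V along y (24 mm long, 45-degree slopes) from the stem at x = -22 mm to a free lip at x = +22 mm, which ends 18 mm below this point. A bar enters from +x, under the lip and above the samples, then rises into the V. Axes as loaded.
- loaded_grip (a point): grasp point in the blue grip block (22 x 22 mm, from 134 to 176 mm above the underside, on the carrier's z axis), pinched from above; 161 mm above the underside. Axes as loaded.
- empty: empty carrier with yellow grip, hanging at the middle of the rail at the start, stem on the robot's side. Same shape and sizes as loaded (hook too), but with a flat 6 mm weight in the tray in place of the glass. About 0.25 kg. Origin: centre of the underside; z up; x towards the hook's open side.
- empty_grip (a point): grasp point in the yellow grip block (22 x 22 mm, from 134 to 176 mm above the underside), 161 mm above the underside. Axes as empty.
- rail: cooling rail: fixed round aluminium bar along y, 16 mm diameter, its axis 190 mm above the bench, between two 20 mm posts at y = -230 and +230 mm that end 12 mm above the axis. Origin on the bench below the middle of the bar; x horizontal, away from the robot.
- green_mark: stretch of the rail painted green, 60 mm long: its centre, on the rail's axis; axes as rail. Green and red are 120 mm from the middle of the rail, one on either side; which is where differs.
- red_mark: stretch of the rail painted red, 60 mm long: its centre, on the rail's axis; axes as rail.
- board: fixed white ceramic board on the bench, 150 x 150 mm, 20 mm thick; origin: centre of its underside.
- brick: white insulating half brick, 114 x 64 x 60 mm, a bystander; origin: centre of its underside
- jar: lidded jar, 60 mm diameter, 85 mm tall, a bystander; origin: centre of its underside
- can: can, 66 mm diameter, 100 mm tall, a bystander; origin: centre of its underside
- cone: small orange cone, 32 mm across the foot, 45 mm tall, a bystander; origin: centre of its underside
- dish: white ceramic dish, 90 mm across, 22 mm high, a bystander; origin: centre of its underside
- spatula: spatula with handle, 200 mm long, lying flat, a bystander; origin on its underside
- rail_mid (a point): middle of the rail's bar, on its axis; axes as rail
There are look-alikes about, which are no part of the job. Leave any purple look-alike of the loaded alone.

How it is judged:
By the outcome, as a careful person would: the job done as asked, in the order asked, and still so for the second after the job is handed in, with the robot touching nothing.
It also fails if it takes over 64 s, if anything falls off the work surface, if the arm or the gripper's body presses on something with over 40 N, if the wrist force passes 120 N, or if a joint passes its speed limit or range.

### The arm

A 7-joint arm with a two-finger parallel gripper is mounted at the origin on the work surface. World frame = base frame: x ahead of the robot, y to its left, z up, the work surface at z = 0. Lengths are in mm, angles in rad, forces in N, time in s.
With the tool pointing down it reaches from about 400 to 900 mm from the base axis. Payload 5.6 kg.
Tool frame: the origin (TCP) lies midway between the tips of the shut fingers; the grasp point (between the pads) lies 19 mm behind it; z points along the fingers, y is the line along which they close (so a half turn about z gives the same grasp; the last joint's range is limited). The gripper opens to 92 mm and grips with 3 to 60 N. Pads are 20 mm wide; open, the fingers measure 128 mm over their backs; the gripper's body (75 mm by 189 mm) begins 69 mm behind the grasp point.
Start: joints at [-1.337, 0.468, -0.012, 1.603, 0.006, 1.071, -0.056], TCP at [177.673, 625.253, 214.592] pointing down, gripper open.
Joint ranges: [-2.53, 2.53], [-0.31, 2.02], [-1.57, 1.55], [0.28, 2.44], [-1.29, 4.43], [0.15, 1.84], [-2.92, 2.92]. Speed limits (rad/s): [2.57, 2.57, 3.14, 3.14, 3.14, 3.14, 3.14].

### API

Orientations are given as a rotation vector (axis times angle).
In Python, from cell import robot, grip, kin, viewer gives the robot as it stands. Calls block until the motion is done:
- robot.movep(position, orientation): joint-space move of the TCP to a pose.
- robot.servo_line(position, feed=150, rotation=None): straight line of the TCP; rotation=None keeps the orientation; feed is the mean speed in mm/s.
- robot.goto_joints(angles): joint-space move.
- grip(opening, newtons=None): opening from 0.0 (shut) to 1.0 (fully open); newtons is the grip in N (None keeps the last); returns when the fingers have stopped.
- robot.hold(seconds).
- kin.ik(position, orientation): joint angles nearest the present ones, or None.
- robot.observe(): the state.
- viewer.read_camera(name): name is "side" or "top"; returns the picture (480x640x3 uint8, red, green, blue); there is no depth.
- viewer.camera_info(name): a dict with "camera_matrix" (3x3 intrinsics, pixels), "R" (3x3) and "t" (3): a world point X has camera coordinates R X + t. Camera axes: x right, y down, z forward; pixel columns grow to the right and rows downward; lengths in mm; the calibration is good to about 2 mm. A picture is of the moment at which its call begins. camera_info takes no time and is no camera call.
A pose or a line that the arm cannot do raises robot.IKError and nothing moves.
- robot.job_done(): hands the job in; it is judged then, once.
Trained networks look in the newest picture that a camera, given by its name, has taken for a name from the list of things; names that differ only in an ending like _2 or _b are one class to them, and where a whole thing is asked for, a point or a joint stands for the part that bears it (a point fixed in the world has none). Each returns a list of dicts, best first, with "confidence" (0 to 1); they miss things now and then, are a little off and sometimes report something else, mostly with a low value. They report only what shows in the picture. A call takes as long as a camera call. They do not tell look-alikes from the thing itself.
- viewer.silhouettes(name, camera): "mask" (480x640 bool, what is visible of it).
- viewer.pinpoint(name, camera): "at" ([x, y, z] in mm, in the coordinates of the camera as it stood for that picture, good to about 4 mm: a listed point, or the origin of a listed thing).
The state is a dict: "t": time; "joints": joint angles; "joint_velocities": joint speeds; "joint_torque": joint torques, N m; "tcp_pos": TCP position; "tcp_rot": TCP orientation; "contact_force": force on the tool from outside, world axes, zero at the start; "wrist_torque": the same for the moment, N m; "grip_width": opening from 0.0 (shut) to 1.0 (fully open); "grip_force": force on a finger pad.
Only numpy, scipy, OpenCV 4.12 (cv2) and the standard library are available. Lean on these libraries where they do the work, as an engineer would, in place of code of your own. Each camera call takes 0.05 s, during which the arm holds its last target. There are 200 camera calls.

## Working session

There is one attempt and no reset: what is moved stays moved. The work goes in short steps, each a Python script; the robot and the scene stay as the last script left them, time stands still between calls to the robot, and variables do not carry over. Pictures are saved under pics/ and viewed, at most 10 in all, crops included, and the job is handed in when it is done.

```bash
mkdir -p pics; ls; cat > h.py <<'E'
import numpy as np, cv2
from cell import robot, grip, kin, viewer
from scipy.spatial.transform import Rotation as Ro
def snap(n,f):
    im=viewer.read_camera(n); cv2.imwrite('pics/'+f,im[:,:,::-1]); return im
def world(n,p):
    c=viewer.camera_info(n); return np.array(c['R']).T@(np.array(p)-np.array(c['t']))
def pix(n,X):
    c=viewer.camera_info(n); q=np.array(c['camera_matrix'])@(np.array(c['R'])@np.array(X)+np.array(c['t'])); return q[:2]/q[2]
def find(name,cam):
    return [(round(d['confidence'],2),world(cam,d['at']).round(1),pix(cam,world(cam,d['at'])).round()) for d in viewer.pinpoint(name,cam)]
E
python3 - <<'E'
from h import *
for c in('side','top'):
    snap(c,c+'0.png')
    i=viewer.camera_info(c); print(c,(-np.array(i['R']).T@i['t']).round(),np.array(i['R']).round(2).tolist(),np.array(i['camera_matrix'])[0,0])
    for n in 'loaded loaded_hook loaded_grip empty empty_grip rail rail_mid green_mark red_mark board brick jar can cone dish spatula'.split():
        print(n,*find(n,c))
o=robot.observe();print(o['t'],o['tcp_rot'],o['joints'])
E
```

```text
pics
side [ 229. -564.  891.] [[0.9, -0.43, 0.0], [-0.33, -0.68, -0.66], [0.28, 0.59, -0.76]] 466.40550492334893
loaded (0.77, array([383. , 256.9,  -2.8]), array([237., 227.])) (0.64, array([266.3, 238.7,   3.6]), array([194., 245.]))
loaded_hook (0.58, array([264.1, 239.4, 118.1]), array([183., 213.])) (0.55, array([383.9, 259.5, 116.3]), array([230., 192.]))
loaded_grip (0.91, array([261.5, 237.1, 161. ]), array([177., 201.])) (0.78, array([384. , 255.2, 158.8]), array([228., 180.]))
empty (0.81, array([603.8,  43.8,  66.8]), array([353., 237.]))
empty_grip (0.67, array([603.3,  41. , 225.7]), array([357., 188.]))
rail (0.44, array([382.7, 253.2, 160.1]), array([228., 181.]))
rail_mid (0.7, array([495.3,  53.9,  -3.5]), array([309., 269.])) (0.58, array([609.3,  13.9, 189.5]), array([365., 208.])) (0.4, array([767.9, 256.6,  -1.7]), array([367., 182.]))
green_mark (0.63, array([597.9, 134.4, 190.3]), array([334., 175.]))
red_mark (0.55, array([ 623.6, -105.5,  187.7]), array([401., 246.]))
board (0.64, array([ 395.1, -324. ,   -0.4]), array([345., 434.]))
brick (0.59, array([761.7
[... 1510 characters left out ...]
 (0.9, array([7.607e+02, 1.008e+02, 1.000e-01]), array([272., 127.])) (0.42, array([ 622.4, -108.2,  187.1]), array([379., 171.])) (0.22, array([770.1, 256.7,  -2.6]), array([201., 123.]))
jar (0.78, array([ 755.4, -146.5,   -3.2]), array([385., 131.]))
can (0.74, array([384.5, 256.7, 118. ]), array([186., 301.])) (0.72, array([767.6, 255.5,  -4.8]), array([202., 125.]))
cone (0.63, array([491.6,  52.1,  -5.6]), array([295., 250.]))
dish (0.69, array([460.6, -68.3,  -1.4]), array([351., 264.]))
spatula (0.65, array([397.3,  69.7,  -1.2]), array([286., 294.]))
1.7 [4.33465969e-01 3.11150761e+00 5.98102639e-05] [-1.33699745  0.4674994  -0.01162958  1.60267696  0.00600815  1.07141
 -0.0562994 ]
```

View pics/top0.png

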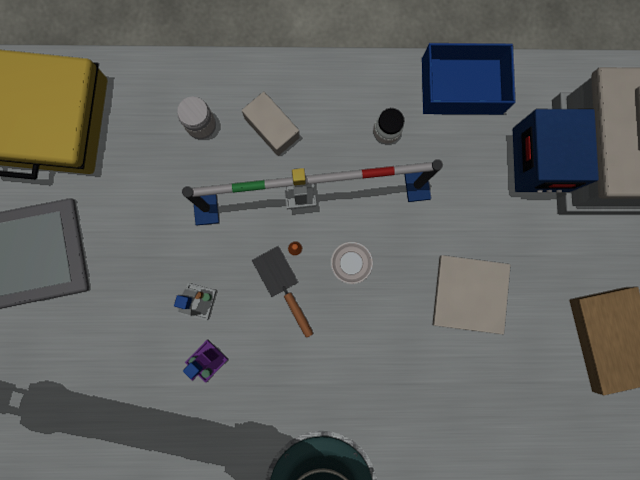

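View pics/side0.png

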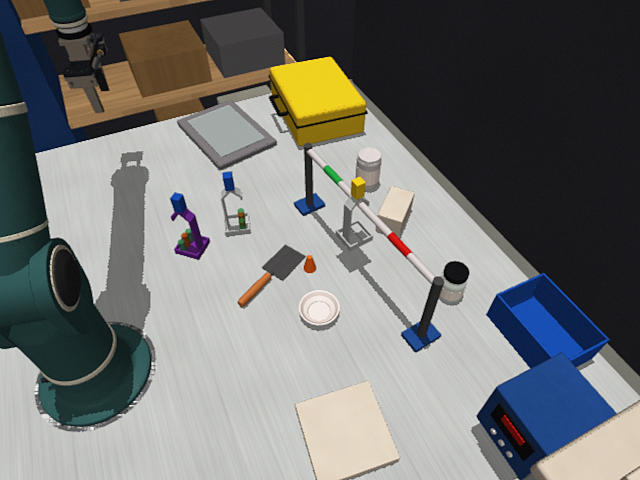

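Loaded candidates: steel tray with blue grip at top px (200,302), and purple carrier with blue grip at (210,359). The steel one fits, since the purple one is the look-alike. I'll confirm in a crop and measure the yaw and the rail.

```bash
python3 - <<'E'
from h import *
t=cv2.imread('pics/top0.png'); s=cv2.imread('pics/side0.png')
a=cv2.resize(t[270:335,160:230],None,fx=5.7,fy=5.7,interpolation=cv2.INTER_CUBIC)
b=cv2.resize(s[165:245,205:265],(300,400),interpolation=cv2.INTER_CUBIC)
a=cv2.copyMakeBorder(a,0,400-a.shape[0],0,0,cv2.BORDER_CONSTANT)
cv2.imwrite('pics/crop1.png',np.hstack([a,b]))
# marks: colour centroids in both views, triangulated
def P(c):
    i=viewer.camera_info(c); return np.array(i['camera_matrix'])@np.c_[np.array(i['R']),np.array(i['t'])]
def blob(im,box,f):
    x0,y0,x1,y1=box; h=cv2.cvtColor(im[y0:y1,x0:x1],cv2.COLOR_BGR2HSV).astype(int)
    m=f(h)&(h[...,1]>130)&(h[...,2]>60); y,x=np.nonzero(m); return np.array([x.mean()+x0,y.mean()+y0]),len(x)
G=lambda h:(h[...,0]>45)&(h[...,0]<85); R=lambda h:(h[...,0]<8)|(h[...,0]>172); Y=lambda h:(h[...,0]>20)&(h[...,0]<34); B=lambda h:(h[...,0]>105)&(h[...,0]<125)
for n,f,bt,bs in(('green',G,(225,170,275,200),(318,160,350,190)),('red',R,(355,160,400,185),(380,225,420,265)),('yellow',Y,(285,160,312,185),(345,170,372,200)),('blue',B,(165,285,200,320),(215,165,240,195))):
    p,k=blob(t,bt,f); q,l=blob(s,bs,f); X=cv2.triangulatePoints(P('top'),P('side'),p.reshape(2,1),q.reshape(2,1)); print(n,p.round(1),k,q.round(1),l,(X[:3]/X[3]).ravel().round(1))
# overlay loaded model frame for yaws
def tray(yaw,x=383,y=255):
    r=Ro.from_euler('z',yaw,degrees=True).as_matrix(); return [pix('top',r@np.array(v)+[x,y,0]).round(0).tolist() for v in((32,30,16),(32,-30,16),(-32,-30,16),(-32,30,16),(-22,0,60),(22,0,102))]
for w in(-90,0,90,180): print(w,tray(w))
E
```

```text
green [247.7 185.9] 243 [331.9 174. ] 132 [592.7 134.2 195. ]
red [377.8 172. ] 262 [398.6 243.7] 234 [ 618.7 -104.6  195.8]
yellow [298.  174.8] 146 [357.7 187.7] 258 [606.7  42.  225.5]
blue [180.8 301.8] 134 [228.  180.9] 167 [383.9 259.7 152.9]
-90 [[213.0, 287.0], [212.0, 316.0], [181.0, 316.0], [182.0, 287.0], [182.0, 302.0], [200.0, 302.0]]
0 [[183.0, 286.0], [212.0, 286.0], [211.0, 317.0], [182.0, 317.0], [193.0, 313.0], [189.0, 290.0]]
90 [[181.0, 316.0], [182.0, 287.0], [213.0, 287.0], [212.0, 316.0], [204.0, 301.0], [177.0, 302.0]]
180 [[211.0, 317.0], [182.0, 317.0], [183.0, 286.0], [212.0, 286.0], [193.0, 291.0], [189.0, 313.0]]
```

View pics/crop1.png

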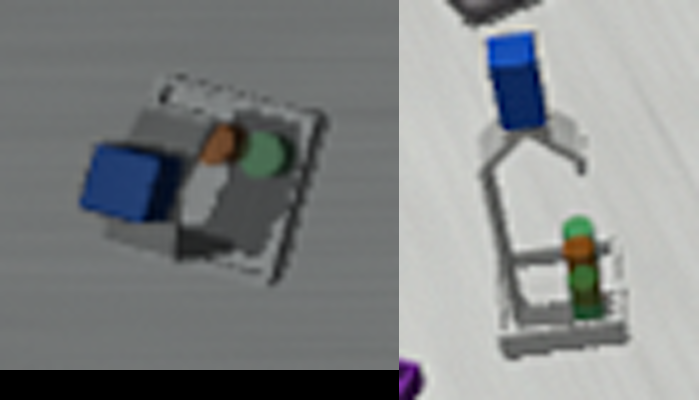

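Crop: the steel carrier has its stem towards the robot side and lip towards +x/-y, yaw ≈ -14° (tray corners at top px (189,283), (217,289), (208,320)). This is the right carrier, since the purple one is a separate object. The rail yaw is ≈ 6.2° with its middle at about (607.5, 13.5), green on the left and red on the right. Start with the empty carrier.

```bash
cat >> h.py <<'E'
RY=6.2; MID=np.array([607.5,13.5])
u=np.array([np.cos(np.radians(RY)),np.sin(np.radians(RY))]); v=np.array([-u[1],u[0]])
def rail(x,y,z): return [*(MID+x*u+y*v),z]
def down(a): return (Ro.from_euler('z',a,degrees=True)*Ro.from_euler('x',180,degrees=True)).as_rotvec()
def best(p,a):
    c=[(abs(kin.ik(p,down(b))[6]),b) for b in(a,a+180) if kin.ik(p,down(b)) is not None]; print(c); return down(min(c)[1])
def st(m=''):
    o=robot.observe(); print(m,round(o['t'],1),np.round(o['tcp_pos'],1),'F',np.round(o['contact_force'],1),'M',np.round(o['wrist_torque'],2),'w',round(o['grip_width'],3),'gf',round(o['grip_force'],1)); return o
E
python3 - <<'E'
from h import *
robot.servo_line([177.7,625.3,300],feed=200)
p=rail(0,29,300); r=best(p,RY); robot.movep(p,r); st('above')
grip(0.6); robot.servo_line(rail(0,29,212),feed=90); st('down')
grip(0,30); st('gripped')
robot.servo_line(rail(0,29,214),feed=20); st('up2')
robot.servo_line(rail(0,29,257),feed=60); st('up45')
robot.servo_line(rail(-90,29,257),feed=80); st('out')
snap('side','s1.png')
E
```

```text
[(np.float64(1.3255041254464808), 6.2), (np.float64(1.713149453776311), 186.2)]
above 4.8 [604.3  43.6 299.8] F [-1.2  0.5 -0.2] M [ 0.02  0.09 -0.04] w 1.001 gf 0.0
down 6.7 [604.8  42.3 212.6] F [-0.1  0.1  0.6] M [-0.03  0.15  0.01] w 0.596 gf 0.0
gripped 7.2 [604.4  42.3 212.1] F [-0.2 -0.1  0.6] M [-0.09  0.24  0.03] w 0.237 gf 30.0
up2 7.5 [604.1  42.4 213.7] F [ 1.2  0.7 -3.2] M [-0.03  0.16  0.01] w 0.238 gf 30.0
up45 8.4 [604.1  42.4 256.7] F [ 0.  -1.1 -2.5] M [-0.04  0.14 -0.01] w 0.238 gf 30.0
out 9.6 [515.4  32.7 257.1] F [ 0.1  0.4 -3.1] M [-0.02  0.18 -0.04] w 0.239 gf 30.0
```

View pics/s1.png

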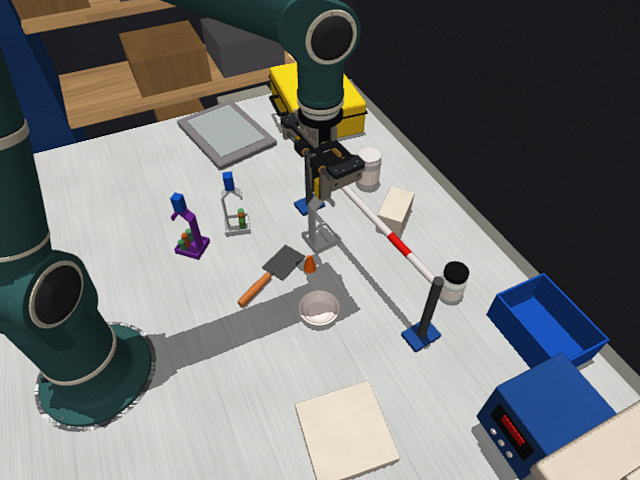

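The empty carrier is off the rail, held upright at px (320,215), with nothing disturbed. Next it goes onto the board at px (347,433).

```bash
python3 - <<'E'
from h import *
r=np.array(robot.observe()['tcp_rot'])
robot.servo_line(rail(-90,29,290),feed=120)
P=lambda z:[394,-323,z]
q=kin.ik(P(260),down(6.2)); print(np.round(q,2))
robot.movep(P(260),down(6.2)); st('over')
robot.servo_line(P(167),feed=100); f0=st('near')['contact_force'][2]
z=167
while z>157:
    z-=1; robot.servo_line(P(z),feed=25); f=robot.observe()['contact_force'][2]
    if f>f0+2.5: break
st('contact'); robot.hold(0.2); grip(0.5); st('rel')
robot.servo_line(P(230),feed=120); st()
snap('side','s2.png'); snap('top','t2.png')
for c in('side','top'): print(*find('empty',c),*find('empty_grip',c),*find('loaded_grip',c),*find('loaded',c))
E
```

```text
[-0.38  0.33  1.24  1.94 -0.35  1.11 -0.46]
over 11.5 [ 394.9 -321.9  259.7] F [ 0.4  0.1 -2.4] M [-0.01  0.13 -0.01] w 0.241 gf 30.0
near 12.6 [ 394.3 -323.4  167.5] F [ 0.3  0.1 -2.7] M [0.01 0.12 0.05] w 0.238 gf 30.0
contact 13.9 [ 394.2 -323.2  162.2] F [ 1.  -0.9 -0.1] M [-0.01  0.21  0.06] w 0.234 gf 30.0
rel 14.6 [ 394. -323.  162.] F [-0.5  0.2 -0. ] M [-0.01  0.16 -0.01] w 0.501 gf 0.0
 15.3 [ 393.9 -322.5  229.6] F [ 0.  -0.1 -0.3] M [-0.05  0.12 -0.03] w 0.506 gf 0.0
(0.8, array([ 393.4, -322.8,   20.1]), array([345., 430.])) (0.59, array([ 394.3, -326.9,  177.1]), array([350., 398.])) (0.96, array([380. , 255.2, 159.9]), array([226., 180.])) (0.58, array([262. , 235.7, 163.2]), array([178., 200.])) (0.96, array([263.4, 237.2,   0.6]), array([193., 247.])) (0.92, array([380.7, 261.3,   0.4]), array([235., 225.])) (0.54, array([ 392.5, -323.7,   19. ]), array([344., 431.]))
(0.56, array([ 395.6, -323.8,   16.4]), array([472., 294.])) (0.96, array([384.9, 256.5, 158. ]), array([182., 301.])) (0.59, array([263.5, 234.7, 160.2]), array([192., 368.])) (0.96, array([379.7, 252.9,   4.4]), array([199., 303.])) (0.95, array([264.1, 231.1,  -2.3]), array([209., 358.])) (0.2, array([399.1,  72.8,  -3. ]), array([285., 293.]))
```

View pics/s2.png

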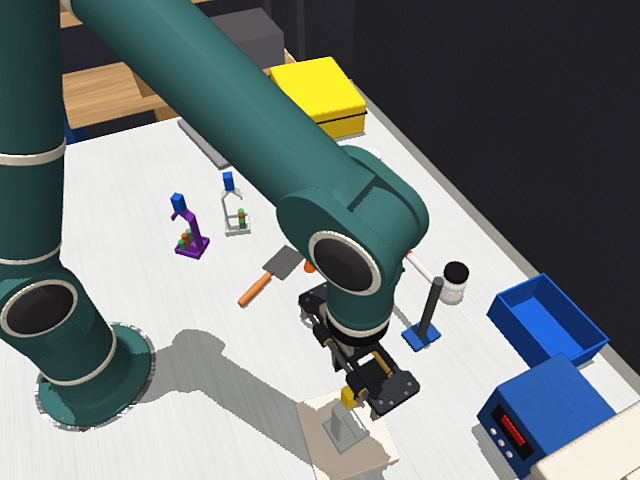

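The empty carrier stands upright on the board (px 345,430), and the loaded one is unmoved. Now go and grasp the loaded carrier.

```bash
python3 - <<'E'
from h import *
robot.servo_line([394,-323,300],feed=150)
robot.movep(rail(-120,29,320),down(6.2))
L=lambda z:[382.5,255.5,z]
print(np.round(robot.observe()['joints'],2))
for a in(-14,166): 
    q=kin.ik(L(260),down(a)); print(a,None if q is None else np.round(q,2))
robot.movep(L(260),down(-14)); st('over')
snap('side','s3.png'); snap('top','t3.png')
E
```

```text
[-1.36  0.18  1.41  1.92 -0.19  1.2  -1.35]
-14 [-1.89  0.21  1.42  2.05 -0.23  1.07 -2.18]
166 [-0.24  0.13 -0.46  1.97  0.06  1.06  0.61]
over 18.8 [383.6 254.3 260.3] F [ 0.3 -0.2 -0.7] M [ 0.02  0.17 -0.01] w 0.498 gf 0.0
```

View pics/s3.png

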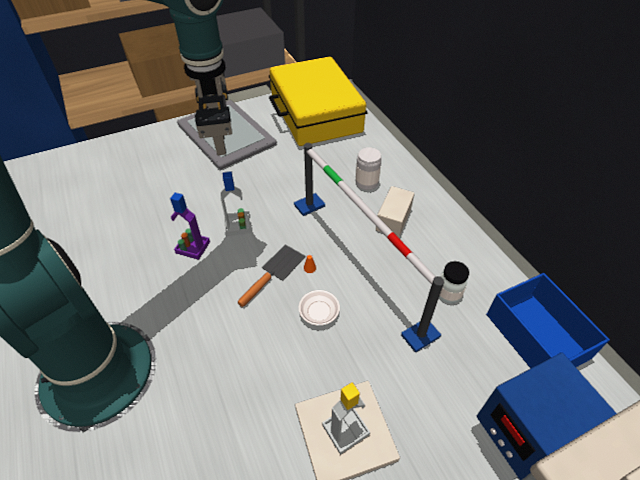

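```bash
python3 - <<'E'
from h import *
L=lambda z:[382.5,255.5,z]
robot.servo_line(L(142.5),feed=90); st('down')
grip(0,40); st('grip')
robot.servo_line(L(146),feed=15); st('up3')
robot.servo_line(L(262),feed=100); st('up')
robot.servo_line(rail(-110,120,262),feed=110,rotation=down(6.2)); st('stage')
a=snap('side','s4.png'); snap('top','t4.png')
for c in('side','top'): print(*find('loaded_hook',c),*find('loaded_grip',c),*find('loaded',c),*find('green_mark',c))
t=cv2.imread('pics/t4.png')
A=cv2.resize(a[130:250,210:370,::-1],None,fx=2.5,fy=2.5); B=cv2.resize(t[160:280,200:360],None,fx=2.5,fy=2.5)
cv2.imwrite('pics/c4.png',np.hstack([A,B]))
E
```

```text
down 20.4 [382.8 255.8 142.9] F [-0.3 -0.4 -0.6] M [-0.04  0.19 -0.04] w 0.503 gf 0.0
grip 20.8 [382.4 255.6 142.5] F [-0.4  0.7 -0.7] M [ 0.14  0.2  -0.  ] w 0.234 gf 39.9
up3 21.2 [382.4 255.5 146. ] F [-0.3  0.8 -2.4] M [0.01 0.19 0.02] w 0.234 gf 39.9
up 22.5 [382.1 255.3 261.6] F [-0.1  0.6 -2. ] M [0.01 0.17 0.01] w 0.236 gf 39.9
stage 24.2 [485.  121.4 261.9] F [-0.4  0.  -2.9] M [ 0.02  0.17 -0.02] w 0.236 gf 39.9
(0.61, array([263.3, 238.3, 115.9]), array([183., 214.])) (0.57, array([484. , 123.3, 239.6]), array([288., 176.])) (0.72, array([484. , 121.5, 281.4]), array([287., 161.])) (0.62, array([260.6, 239.1, 160.2]), array([177., 200.])) (0.94, array([485.1, 123.9, 117.2]), array([291., 216.])) (0.62, array([263.4, 236.7,   2.3]), array([193., 246.])) (0.6, array([599.3, 137.1, 190.4]), array([334., 174.]))
(0.54, array([480. , 120.9, 119. ]), array([258., 251.])) (0.47, array([ 620.4, -106.4,  188.3]), array([378., 172.]))
```

View pics/c4.png

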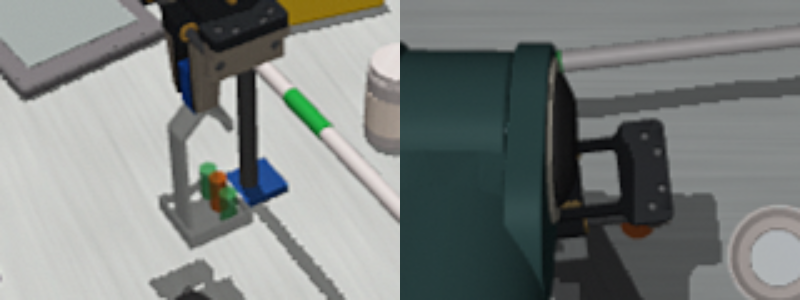

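The carrier is upright in the gripper, with hook open to the rail and glass standing (side px ~ (291,205)). Hook it on at the green stretch.

```bash
python3 - <<'E'
from h import *
robot.servo_line(rail(0,120,262),feed=90); st('in')
robot.servo_line(rail(0,120,218),feed=60); f0=st('low')['contact_force']
z=218
while z>207:
    z-=1; robot.servo_line(rail(0,120,z),feed=20); robot.hold(.1); f=np.array(robot.observe()['contact_force'])-f0
    F=[round(float(f[:2]@u),1),round(float(f[:2]@v),1),round(float(f[2]),1)]; print(z,F)
    if f[2]>2.5 or abs(F[0])>4: break
st('contact')
E
```

```text
in 26.1 [594.1 132.8 262. ] F [-0.6 -0.1 -2.7] M [0.01 0.26 0.01] w 0.237 gf 39.9
low 27.0 [594.9 132.7 218.3] F [ 0.8  0.4 -2.2] M [-0.04  0.18  0.02] w 0.234 gf 39.9
217 [-0.4, 0.5, -0.9]
216 [-0.5, 0.2, 0.1]
215 [-1.2, 0.1, -0.4]
214 [-0.4, -1.1, 0.0]
213 [-2.0, -0.4, 0.3]
212 [-3.5, 0.1, 8.4]
contact 29.1 [594.6 132.8 213. ] F [-2.7  0.1  6.2] M [ 0.    0.98 -0.01] w 0.237 gf 40.0
```

```bash
python3 - <<'E'
from h import *
x,z=-0.7,212.7
def fr():
    o=robot.observe(); f=np.array(o['contact_force']); return [round(float(f[:2]@u),1),round(float(f[:2]@v),1),round(float(f[2]),1)],o
robot.servo_line(rail(x,120,z),feed=20); print(fr()[0])
y=120
while y>-120:
    y-=20; robot.servo_line(rail(x,y,z),feed=60); F,o=fr(); print(y,round(x,1),round(z,1),F)
    if max(map(abs,F))>20: print('STOP'); break
    x+=float(np.clip(0.15*(F[0]+0.3),-.8,.8)); z+=float(np.clip(0.1*(F[2]-0),-.5,.5))
    z=min(max(z,211),214.5)
st()
a=snap('side','s5.png')
for c in('side',): print(*find('loaded_hook',c),*find('red_mark',c))
cv2.imwrite('pics/c5.png',cv2.resize(a[150:350,280:520,::-1],None,fx=2.8,fy=2.8))
E
```

```text
[0.7, -0.3, -1.1]
100 -0.7 212.7 [0.2, -0.6, -1.7]
80 -0.6 212.5 [0.5, 0.1, -2.6]
60 -0.5 212.3 [-0.7, -2.0, -0.6]
40 -0.6 212.2 [-1.8, 0.5, 1.9]
20 -0.8 212.4 [0.9, -2.1, -0.2]
0 -0.6 212.4 [0.3, -0.4, 0.9]
-20 -0.5 212.5 [0.1, -1.1, -0.4]
-40 -0.5 212.4 [1.0, -1.3, -0.0]
-60 -0.3 212.4 [-0.3, -0.8, 0.6]
-80 -0.3 212.5 [-0.0, -1.5, -1.0]
-100 -0.2 212.4 [-1.0, -0.2, 0.1]
-120 -0.3 212.4 [0.1, 0.7, 0.4]
 35.1 [ 620.3 -106.4  212.4] F [0.  0.7 0.4] M [-0.07  0.23  0.03] w 0.239 gf 39.9
(0.96, array([263.3, 239.7, 120.8]), array([182., 212.])) (0.58, array([ 619.4, -104.6,  187. ]), array([399., 246.])) (0.16, array([ 397.6, -319.6,    0.5]), array([346., 431.])) (0.58, array([ 624.7, -105.4,  189.3]), array([401., 245.]))
```

View pics/c5.png

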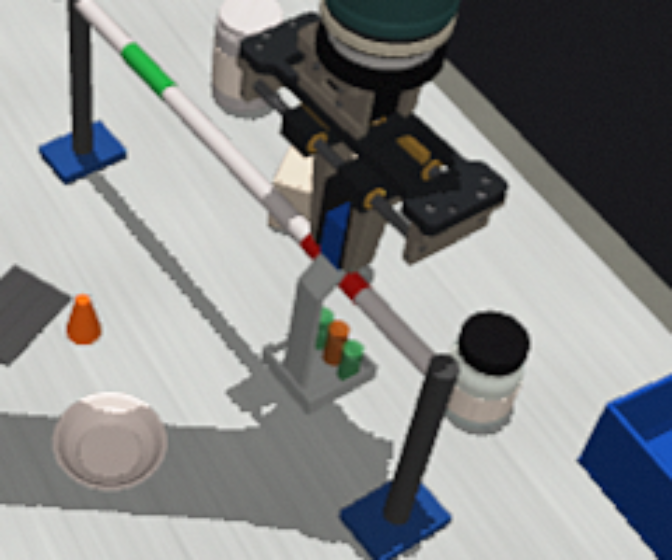

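The hook sits centrally in the red, with red showing on both sides at crop px (310,245) and (355,285), and the glass upright. Release and back off.

```bash
python3 - <<'E'
from h import *
robot.servo_line(rail(-0.4,-120,212),feed=10); robot.hold(.3); st('seat')
grip(0.30,5); robot.hold(.3); grip(0.5); st('open'); robot.hold(.3)
robot.servo_line(rail(-0.4,-120,270),feed=60); robot.servo_line(rail(-150,-60,340),feed=150)
robot.hold(1.0); st('away')
a=snap('side','s6.png')
for n in 'loaded_hook red_mark empty brick jar can cone dish spatula'.split(): print(n,*find(n,'side')[:2])
E
```

```text
seat 35.8 [ 620.3 -106.4  212.4] F [-0.5 -3.4  4.5] M [-0.63  0.25  0.04] w 0.236 gf 40.0
open 36.9 [ 620.1 -105.9  212. ] F [ 0.5  0.4 -0.2] M [ 0.01  0.15 -0.01] w 0.5 gf 0.0
away 40.6 [464.8 -62.3 340. ] F [-0.1 -0.8  1. ] M [-0.03  0.15 -0.04] w 0.503 gf 0.0
loaded_hook (0.91, array([263.7, 236.3, 120.2]), array([183., 213.])) (0.88, array([ 619.5, -107.2,  186.7]), array([399., 247.]))
red_mark (0.67, array([ 625.9, -109.5,  188.5]), array([403., 247.])) (0.61, array([ 619.7, -105.1,  185.7]), array([399., 247.]))
empty (0.61, array([ 392.6, -324. ,   16.8]), array([345., 431.]))
brick (0.86, array([760.1, 104.1,  -1.8]), array([393., 219.])) (0.21, array([494.6,  53. ,  -0.8]), array([309., 268.]))
jar (0.68, array([ 7.486e+02, -1.487e+02,  1.000e-01]), array([447., 293.])) (0.59, array([ 620.4, -107.5,  230.9]), array([403., 232.]))
can (0.62, array([767.5, 257.4,  -1.4]), array([367., 182.])) (0.22, array([457.8, -65.3,  -0.8]), array([316., 313.]))
cone (0.62, array([497.2,  52.2,  -1.8]), array([310., 268.]))
dish (0.79, array([459.2, -65.9,   3.4]), array([317., 312.])) (0.71, array([768.6, 259.6,  -1.2]), array([367., 182.]))
spatula (0.86, array([401.5,  70.4,   0.5]), array([270., 276.])) (0.67, array([ 749.9, -148.7,    1.6]), array([448., 293.]))
```

View pics/s6.png

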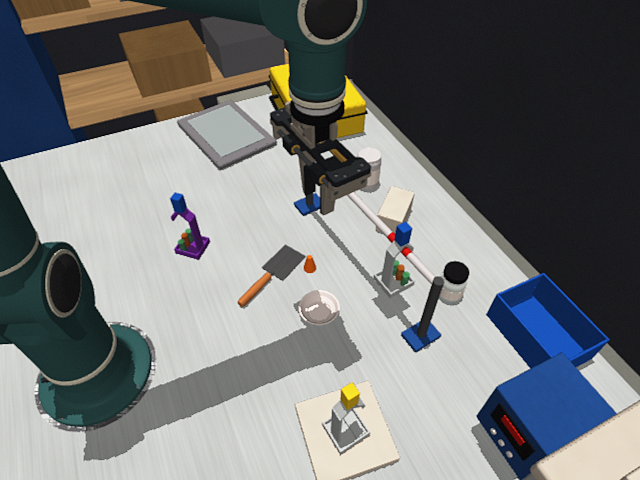

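The glass carrier hangs freely in the red (px 400,247), the empty one stands on the board (345,431), and the bystanders have not moved. Handing in.

```bash
python3 -c "
from h import *
print(robot.job_done())"
```

```text
the job is handed in; nothing more can be done
None
```

The job is handed in at about 41 s: the empty carrier stands upright on the white board, the glass carrier hangs freely with its hook centred in the red, and the other things on the bench are where they were.

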